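Chill the round reagent bottles before the run

ROBOT

A 6-joint arm with a two-finger parallel gripper is mounted at the origin on the work surface. World frame = base frame: x ahead of the robot, y to its left, z up, the work surface at z = 0. Lengths are in m, angles in rad, forces in N, time in s.
With the tool pointing down it reaches from about 0.375 to 0.9 m from the base axis. Payload 3.1 kg.
Tool frame: the origin (TCP) lies between the finger pads; the fingertips stand 17 mm ahead of it and the grasp point (between the pads) lies 2 mm behind it; z points along the fingers, y is the line along which they close (so a half turn about z gives the same grasp; the last joint's range is limited). The gripper opens to 85 mm and grips with 20 to 120 N. Pads are 22 mm wide; open, the fingers measure 114 mm over their backs; the gripper's body (76 mm by 85 mm) begins 54 mm behind the grasp point. The pads swing forward as they close: fully open they stand 13 mm farther back than shut.
Start: joints at [-1.458, 0.527, 1.433, -0, 1.181, -0.178], TCP at [0.18, -0.599, 0.248] pointing down, gripper open.
Joint ranges: [-3.08, 3.08], [-0.75, 2.2], [0.22, 2.44], [-1.43, 4.57], [0, 2.65], [-2.85, 2.85]. Speed limits (rad/s): [2.79, 2.79, 3.14, 3.14, 3.14, 3.14].

INTERFACE

Orientations are given as a unit quaternion [x, y, z, w].
In Python, from station import sense, vision, order gives the robot as it stands.
- The arm moves only by the shell command python3 -m crank 'ROWS' [OPENING] [FORCE]. ROWS is JSON, a list of rows, each an object with "dp": the shift along the world's x, y, z in units of 30 mm (1.0 is 30 mm), a list of three; "angular": the turn, a rotation vector about the world's x, y, z in degrees, a list of three. In form: [{"dp": [dx, dy, dz], "angular": [ax, ay, az]}, ...]. A call has 1 to 20 rows; each row shifts and turns the commanded pose from where the row before left it; what a row does not reach is not made up. A row lasts 1/10 s, in which the tool goes at most 50 mm and 8.59 degrees, less where a joint would pass 70% of its speed; a pose out of reach is approached as far as the arm can. A call is refused whole if a number of a shift passes 1 or a number of a turn 8.59, either way. A call with a gripper value outside its range is refused whole. OPENING is the closure, from 0 (fully open) to 1 (shut), set as the call begins (- or left out, the last holds). The fingers move at their own pace and stop on an object; FORCE is the grip in N (left out, the last holds). Time passes only in rows, so rows that do not move let the fingers close. It gives the time, the measured TCP pose, the force, the opening and the grip force at its end, in the units of the state.
- sense(): the state, without advancing time (a new reading comes with each control period).
- vision.snapshot(name): name is "scene" or "top"; returns a dict with "image" (400x640x3 uint8, blue, green, red), "range_z" (400x640 float32, m along the optical axis (not along the pixel's ray), 0 where there is no reading), "mtx" (3x3 intrinsics, pixels), "pose" (4x4, takes a point from camera to world coordinates). Camera axes: x right, y down, z forward; pixel columns grow to the right and rows downward; lengths in m; the calibration is good to about 2 mm. A picture is of the moment at which its call begins.
- order.sign_off(): hands the job in; it is judged then, once.
The state is a dict: "t": time; "q": joint angles; "qd": joint speeds; "tau": joint torques, N m; "tcp_pos": TCP position; "tool_rot": TCP orientation; "force": force on the tool from outside, world axes, zero at the start; "ft_torque": the same for the moment, N m; "finger_gap": opening from 0.0 (shut) to 1.0 (fully open); "gripper_force": force on a finger pad.
Only numpy, scipy, OpenCV 4.12 (cv2) and the standard library are available. Lean on these libraries where they do the work, as an engineer would, in place of code of your own. Each camera call takes 0.05 s, during which the arm holds its last target. There are 200 camera calls.

TASK

Stand the three round amber bottles in the square chill blocks, by size: the largest bottle in the block with the largest well, the middle one in the middle well, the smallest in the smallest well. Start with the largest, since it takes longest to cool, then the middle one, then the smallest, letting each go before taking the next. Keep the bottles upright, set each down on the floor of its well rather than dropping it in, and leave the two square bottles standing where they are.

Things in the scene. Friction and masses are not known exactly. Their poses are not given: they have to be found in the camera images.
- bottle_large_center (a point): The largest round bottle: loose, upright, amber glass with a white screw cap, 54 mm in diameter, 112 mm high overall, about 260 g. Its side is straight up to 74 mm above its foot, then it narrows to the cap. The point is on its axis, half-way up (56 mm above its foot); z is up along its axis.
- bottle_medium_center (a point): The middle round bottle: loose, upright, amber glass with a white screw cap, 42 mm in diameter, 98 mm high overall, about 150 g. Its side is straight up to 65 mm above its foot, then it narrows to the cap. The point is on its axis, half-way up (49 mm above its foot); z is up along its axis.
- bottle_small_center (a point): The smallest round bottle: loose, upright, amber glass with a white screw cap, 32 mm in diameter, 84 mm high overall, about 80 g. Its side is straight up to 55 mm above its foot, then it narrows to the cap. The point is on its axis, half-way up (42 mm above its foot); z is up along its axis.
- well_large (a point): The largest chill block: a fixed square dark grey block 96 x 96 mm, 20 mm high, with one round, bright-floored metal well 70 mm across and 14 mm deep in its middle, open at the top. The point is at the centre of the well's floor, 6 mm above the bench and 14 mm below the block's top face; z is up, x and y run parallel to the block's sides.
- well_medium (a point): The middle chill block: a fixed square dark grey block 82 x 82 mm, 20 mm high, with one round, bright-floored metal well 58 mm across and 14 mm deep in its middle, open at the top. The point is at the centre of the well's floor, 6 mm above the bench and 14 mm below the block's top face; z is up, x and y run parallel to the block's sides.
- well_small (a point): The smallest chill block: a fixed square dark grey block 68 x 68 mm, 20 mm high, with one round, bright-floored metal well 48 mm across and 14 mm deep in its middle, open at the top. The point is at the centre of the well's floor, 6 mm above the bench and 14 mm below the block's top face; z is up, x and y run parallel to the block's sides.
- square_a_center (a point): A square bottle, twin of square_b: loose, upright, amber glass 42 x 42 mm with a round white cap, 98 mm high, about 170 g. To be left alone. The point is on its axis, 49 mm above its foot; z is up, x and y run parallel to its sides.
- square_b_center (a point): A square bottle, twin of square_a: loose, upright, amber glass 42 x 42 mm with a round white cap, 98 mm high, about 170 g. To be left alone. The point is on its axis, 49 mm above its foot; z is up, x and y run parallel to its sides.

How it is judged:
By the outcome, as a careful person would: the job done as asked, in the order asked, and still so for the second after the job is handed in, with the robot touching nothing.
It also fails if it takes over 90 s, if anything falls off the work surface, if the arm or the gripper's body presses on something with over 40 N, if the wrist force passes 120 N, or if a joint passes its speed limit or range.

## Working session

There is one attempt and no reset: what is moved stays moved. The work goes in short steps, Python scripts to look and compute and a shell command to move; the robot and the scene stay as the last step left them, time stands still between calls to the robot, and variables do not carry over. Pictures are saved under pics/ and viewed, at most 14 in all, crops included, and the job is handed in when it is done.

```bash
mkdir -p pics
python3 - <<'E'
from station import sense, vision
import cv2, numpy as np
for n in("top","scene"):
    s=vision.snapshot(n); cv2.imwrite(f"pics/{n}1.png",s["image"]); np.savez(f"{n}1.npz",**s)
    print(n,s["pose"].round(3).tolist(),s["mtx"].round(1).tolist())
s=sense(); print(s["t"],s["tcp_pos"],s["tool_rot"],s["finger_gap"])
E
```

```text
top [[-0.001, -0.991, 0.137, 0.41], [-1.0, 0.002, 0.008, -0.003], [-0.008, -0.137, -0.991, 1.047], [0.0, 0.0, 0.0, 1.0]] [[484.1, 0.0, 322.0], [0.0, 484.1, 206.1], [0.0, 0.0, 1.0]]
scene [[0.041, 0.634, -0.773, 1.143], [0.999, -0.027, 0.031, -0.018], [-0.001, -0.773, -0.634, 0.571], [0.0, 0.0, 0.0, 1.0]] [[360.8, 0.0, 320.6], [0.0, 360.8, 204.0], [0.0, 0.0, 1.0]]
0.1 [ 0.17974923 -0.59795704  0.24743199] [ 9.89374521e-01  1.45386052e-01  2.26852473e-05 -9.76165067e-04] 1.0003595736033914
```

View pics/top1.png

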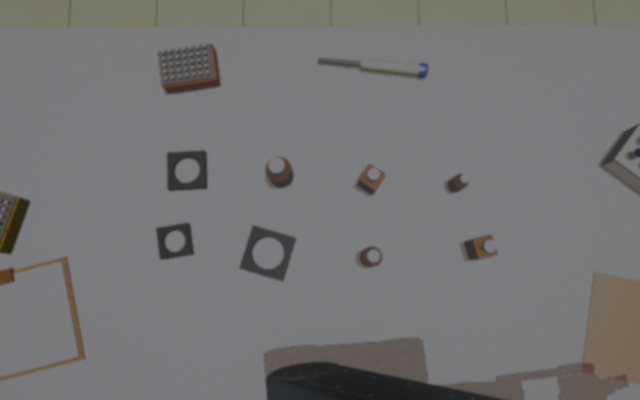

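View pics/scene1.png

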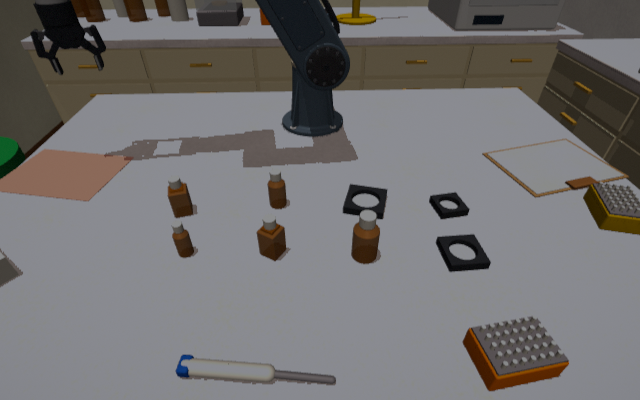

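The top view shows the large bottle's cap at about (277,165), medium (373,256), small (464,181), and the squares at (373,174) and (489,246). The wells are large (268,253), medium (187,170) and small (175,241). Next I'll enlarge this region.

Run:
```python
import cv2
i=cv2.imread("pics/top1.png")
a=cv2.resize(i[140:290,150:310],None,fx=5*.78,fy=5*.78,interpolation=cv2.INTER_CUBIC)[:585]
b=cv2.resize(i[150:280,350:510],None,fx=4.5,fy=4.5,interpolation=cv2.INTER_CUBIC)
a=cv2.resize(i[140:290,150:310],None,fx=4,fy=4,interpolation=cv2.INTER_CUBIC)
cv2.imwrite("pics/ca.png",cv2.convertScaleAbs(a,alpha=1.6));cv2.imwrite("pics/cb.png",cv2.convertScaleAbs(b,alpha=1.6))
```

```text
(no output)
```

View pics/ca.png

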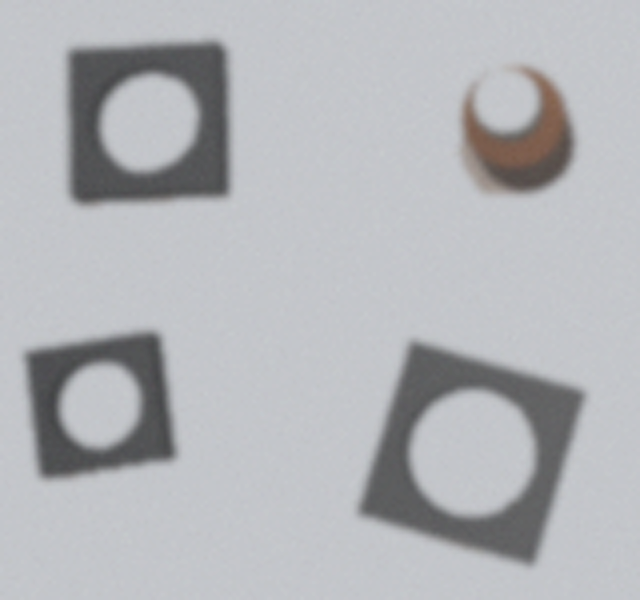

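View pics/cb.png

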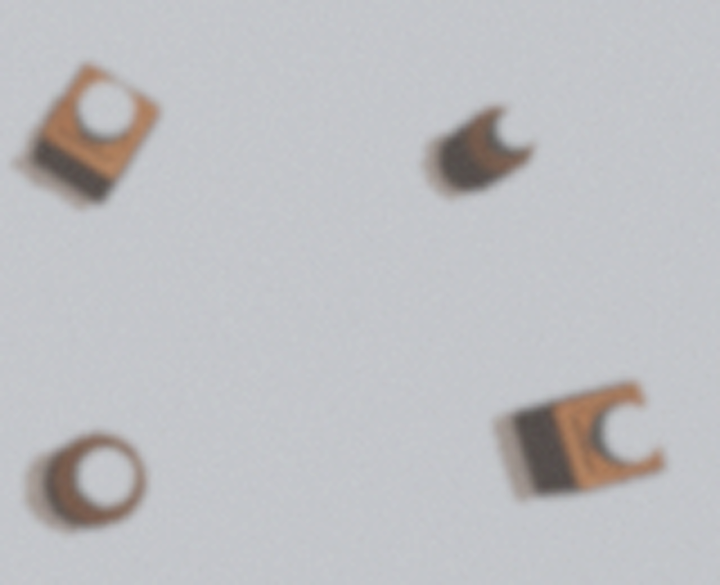

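```bash
cat > h.py <<'E'
import numpy as np
from scipy.optimize import least_squares
def cloud(s):
    K,T,d=s["mtx"],s["pose"],s["range_z"]; v,u=np.mgrid[:400,:640]
    P=np.stack([(u-K[0,2])/K[0,0]*d,(v-K[1,2])/K[1,1]*d,d],-1)@T[:3,:3].T+T[:3,3]
    P[d==0]=9; return P
def px(s,u,v,z):
    K,T=s["mtx"],s["pose"]; r=T[:3,:3]@np.array([(u-K[0,2])/K[0,0],(v-K[1,2])/K[1,1],1])
    return T[:3,3]+r*(z-T[2,3])/r[2]
def cyl(P,c,r,z0,z1):
    m=(np.hypot(P[...,0]-c[0],P[...,1]-c[1])<r+.015)&(P[...,2]>z0)&(P[...,2]<z1); Q=P[m][:,:2]
    return least_squares(lambda x:np.hypot(*(Q-x).T)-r,c[:2]+np.array([-.005,0]),loss="soft_l1",f_scale=.002).x,len(Q)
E
python3 - <<'E'
from h import *
t=np.load("top1.npz");s=np.load("scene1.npz"); P=cloud(t);S=cloud(s)
for n,o,k,z,h,r,z1 in [("L",(150,140),(4,507,101),.112,.112,.027,.07),("M",(350,150),(4.5,106,477),.098,.098,.021,.06),("S",(350,150),(4.5,515,133),.084,.084,.016,.05),("sqA",(350,150),(4.5,106,110),.098,.098,0,0),("sqB",(350,150),(4.5,630,433),.098,.098,0,0)]:
    c=px(t,(k[1]+.5)/k[0]-.5+o[0],(k[2]+.5)/k[0]-.5+o[1],z)
    m=(np.hypot(P[...,0]-c[0],P[...,1]-c[1])<.025)&(abs(P[...,2]-h)<.006)
    print(n,"pix",c[:2].round(4),"depth",P[m].mean(0).round(4),m.sum(),"cyl",[a for a in (cyl(S,c,r,.015,z1) if r else [0])])
for n,u,v in [("WL",472.7,453.5),("WM",149,122),("WS",101,404.5)]:
    c=px(t,(u+.5)/4-.5+150,(v+.5)/4-.5+140,.02)
    m=(abs(S[...,0]-c[0])<.065)&(abs(S[...,1]-c[1])<.065)&(abs(S[...,2]-.02)<.004);Q=S[m][:,:2]
    m2=(abs(P[...,0]-c[0])<.065)&(abs(P[...,1]-c[1])<.065)&(abs(P[...,2]-.02)<.004);R=P[m2][:,:2]
    import cv2
    print(n,c[:2].round(4),"scene",cv2.minAreaRect(Q.astype(np.float32)),"top",cv2.minAreaRect(R.astype(np.float32)))
E
```

```text
L pix [0.6211 0.094 ] depth [0.6206 0.0936 0.1114] 217 cyl [array([0.62016419, 0.09427682]), 492]
M pix [ 0.4432 -0.0954] depth [ 0.4425 -0.0962  0.0976] 136 cyl [array([ 0.44166206, -0.09652645]), 251]
S pix [ 0.597  -0.2824] depth [ 0.5986 -0.2843  0.0832] 77 cyl [array([ 0.59844194, -0.28482563]), 204]
sqA pix [ 0.6051 -0.0979] depth [ 0.6047 -0.0989  0.0973] 132 cyl [0]
sqB pix [ 0.4619 -0.3227] depth [ 0.4615 -0.3232  0.0973] 138 cyl [0]
WL [0.4517 0.1195] scene ((0.45046287775039673, 0.12033447623252869), (0.09596212953329086, 0.10263091325759888), 73.7594223022461) top ((0.4520791471004486, 0.12007200717926025), (0.09645668417215347, 0.09591811895370483), 73.6510009765625)
WM [0.6308 0.2976] scene ((0.6316600441932678, 0.2993148863315582), (0.08482726663351059, 0.08377889543771744), 2.5917489528656006) top ((0.6321099996566772, 0.29973384737968445), (0.0830734446644783, 0.08362332731485367), 3.115993022918701)
WS [0.4779 0.3174] scene ((0.4766475558280945, 0.3196723759174347), (0.07154389470815659, 0.07023604214191437), 9.2748441696167) top ((0.477607786655426, 0.31967052817344666), (0.0682390108704567, 0.06920616328716278), 9.1776704788208)
```

Both cameras agree within about 2 mm. First move: approach the large bottle.

```bash
python3 -m crank '[{"dp":[0.3,0.45,0],"angular":[0,0,0]},{"dp":[0.6,0.9,0],"angular":[0,0,0]},{"dp":[0.6,0.9,0],"angular":[0,0,0]},{"dp":[0.6,0.9,0],"angular":[0,0,0]},{"dp":[0.6,0.9,0],"angular":[0,0,0]},{"dp":[0.6,0.9,0],"angular":[0,0,0]},{"dp":[0.6,0.9,0],"angular":[0,0,0]},{"dp":[0.6,0.9,0],"angular":[0,0,0]},{"dp":[0.6,0.9,0],"angular":[0,0,0]},{"dp":[0.6,0.9,0],"angular":[0,0,0]},{"dp":[0.6,0.9,0],"angular":[0,0,0]},{"dp":[0.6,0.9,0],"angular":[0,0,0]},{"dp":[0.6,0.9,0],"angular":[0,0,0]},{"dp":[0.6,0.9,0],"angular":[0,0,0]},{"dp":[0.6,0.9,0],"angular":[0,0,0]},{"dp":[0.6,0.9,0],"angular":[0,0,0]},{"dp":[0.6,0.9,0],"angular":[0,0,0]},{"dp":[0.6,0.9,0],"angular":[0,0,0]},{"dp":[0.6,0.9,0],"angular":[0,0,0]},{"dp":[0.6,0.9,0],"angular":[0,0,0]}]' 0 40
```

```text
t: 2.1
tcp_pos: [0.5305, -0.0696, 0.2482]
tool_rot: [0.989, 0.146, -0.0, -0.0]
force: [0.3, 0.2, -0.7]
finger_gap: 1.001
gripper_force: 0.0
```

```bash
python3 -m crank '[{"dp":[0.5,0.9,0],"angular":[0,0,0]},{"dp":[0.5,0.9,0],"angular":[0,0,0]},{"dp":[0.5,0.9,0],"angular":[0,0,0]},{"dp":[0.5,0.9,0],"angular":[0,0,0]},{"dp":[0.5,0.9,0],"angular":[0,0,0]},{"dp":[0.3,0.6,0],"angular":[0,0,0]},{"dp":[0.2,0.4,0],"angular":[0,0,0]},{"dp":[0,0,0],"angular":[0,0,0]},{"dp":[0,0,0],"angular":[0,0,0]}]'
python3 - <<'E'
from station import sense; s=sense(); print(s["tcp_pos"],s["tool_rot"],s["q"])
p=s["tcp_pos"]
print((([.6205,.094,.060]-p)/.03).round(2))
E
```

```text
t: 3.0
tcp_pos: [0.62, 0.0928, 0.248]
tool_rot: [0.989, 0.146, -0.001, 0.0]
force: [0.6, -1.0, 0.3]
finger_gap: 1.004
gripper_force: 0.0
[0.61995785 0.09284594 0.2480477 ] [ 9.89339249e-01  1.45627450e-01 -6.87992612e-04  1.53928539e-04] [-2.91052698e-02  5.30893074e-01  1.42697648e+00 -5.86129355e-04
  1.18502439e+00  1.24961757e+00]
[ 0.02  0.04 -6.27]
```

```bash
python3 -m crank '[{"dp":[0.02,0.04,-0.5],"angular":[0,0,0]},{"dp":[0,0,-0.8],"angular":[0,0,0]},{"dp":[0,0,-0.8],"angular":[0,0,0]},{"dp":[0,0,-0.8],"angular":[0,0,0]},{"dp":[0,0,-0.8],"angular":[0,0,0]},{"dp":[0,0,-0.7],"angular":[0,0,0]},{"dp":[0,0,-0.6],"angular":[0,0,0]},{"dp":[0,0,-0.5],"angular":[0,0,0]},{"dp":[0,0,-0.4],"angular":[0,0,0]},{"dp":[0,0,-0.3],"angular":[0,0,0]},{"dp":[0,0,0],"angular":[0,0,0]},{"dp":[0,0,0],"angular":[0,0,0]}]' && python3 -m crank '[{"dp":[0,0,0],"angular":[0,0,0]},{"dp":[0,0,0],"angular":[0,0,0]},{"dp":[0,0,0],"angular":[0,0,0]},{"dp":[0,0,0],"angular":[0,0,0]},{"dp":[0,0,0],"angular":[0,0,0]},{"dp":[0,0,0],"angular":[0,0,0]},{"dp":[0,0,0],"angular":[0,0,0]},{"dp":[0,0,0],"angular":[0,0,0]},{"dp":[0,0,0],"angular":[0,0,0]},{"dp":[0,0,0],"angular":[0,0,0]}]' 1 40
```

```text
t: 4.2
tcp_pos: [0.6217, 0.0941, 0.0626]
tool_rot: [0.989, 0.145, 0.0, 0.0]
force: [0.4, 0.3, -0.6]
finger_gap: 1.001
gripper_force: 0.0
t: 5.2
tcp_pos: [0.6221, 0.0944, 0.0634]
tool_rot: [0.989, 0.145, 0.001, 0.0]
force: [-0.8, 0.3, 6.0]
finger_gap: 0.615
gripper_force: 43.0
```

```bash
python3 -m crank '[{"dp":[0,0,0.1],"angular":[0,0,0]},{"dp":[0,0,0.3],"angular":[0,0,0]},{"dp":[0,0,0.6],"angular":[0,0,0]},{"dp":[0,0,0.6],"angular":[0,0,0]},{"dp":[-0.2,0,0.4],"angular":[0,0,0]},{"dp":[-0.6,0.1,0],"angular":[0,0,0]},{"dp":[-0.8,0.1,0],"angular":[0,0,0]},{"dp":[-0.8,0.1,0],"angular":[0,0,0]},{"dp":[-0.8,0.1,0],"angular":[0,0,0]},{"dp":[-0.8,0.1,0],"angular":[0,0,0]},{"dp":[-0.7,0.1,0],"angular":[0,0,0]},{"dp":[-0.5,0.1,0],"angular":[0,0,0]},{"dp":[-0.3,0.1,0],"angular":[0,0,0]},{"dp":[-0.2,0.1,0],"angular":[0,0,0]},{"dp":[0,0,0],"angular":[0,0,0]},{"dp":[0,0,0],"angular":[0,0,0]},{"dp":[0,0,0],"angular":[0,0,0]}]'
python3 - <<'E'
from station import sense, vision
from h import *; import cv2
s=vision.snapshot("scene"); p=sense()["tcp_pos"]; S=cloud(s)
for a,b in((-.055,-.04),(-.04,-.02)): print(cyl(S,p[:2],.027,p[2]+a,p[2]+b))
m=(np.hypot(S[...,0]-p[0],S[...,1]-p[1])<.035)&(S[...,2]<p[2]);print(p,"zmin",np.sort(S[m][:,2])[:12].round(3))
cv2.imwrite("pics/s2.png",cv2.resize(s["image"][60:260,250:500],None,fx=3,fy=3))
E
```

```text
t: 6.9
tcp_pos: [0.4516, 0.121, 0.1224]
tool_rot: [0.989, 0.145, 0.001, 0.0]
force: [-0.4, 0.6, -3.0]
finger_gap: 0.609
gripper_force: 42.6
(array([0.4500083 , 0.12066613]), 123)
(array([0.44990004, 0.12068093]), 163)
[0.4514276  0.12102702 0.12233185] zmin [0.005 0.006 0.006 0.006 0.006 0.006 0.006 0.007 0.007 0.007 0.007 0.007]
```

View pics/s2.png

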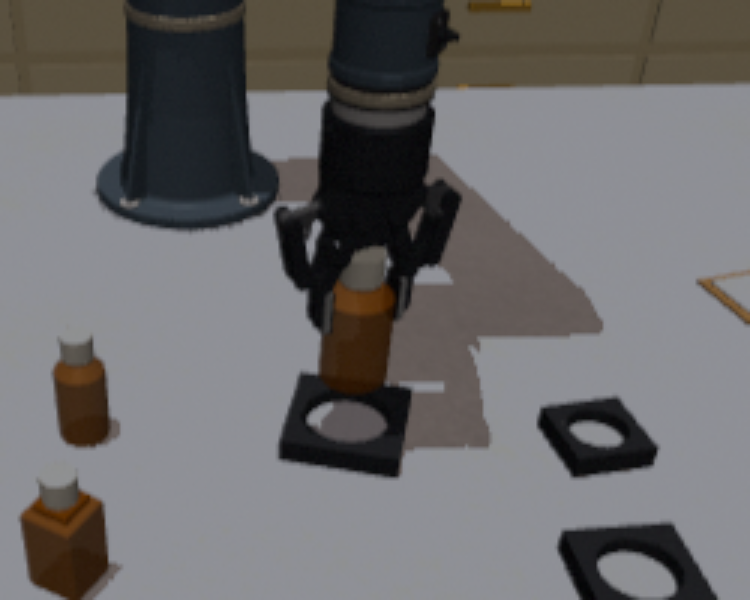

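The bottle is held upright above the large well and centred to within about 1.5 mm. Lowering it now, with the last bit slow.

```bash
python3 -m crank '[{"dp":[0.03,0,-0.2],"angular":[0,0,0]},{"dp":[0,0,-0.4],"angular":[0,0,0]},{"dp":[0,0,-0.4],"angular":[0,0,0]},{"dp":[0,0,-0.3],"angular":[0,0,0]},{"dp":[0,0,-0.2],"angular":[0,0,0]},{"dp":[0,0,-0.1],"angular":[0,0,0]},{"dp":[0,0,-0.05],"angular":[0,0,0]},{"dp":[0,0,0],"angular":[0,0,0]},{"dp":[0,0,0],"angular":[0,0,0]}]'; python3 -m crank '[{"dp":[0,0,-0.03],"angular":[0,0,0]},{"dp":[0,0,-0.03],"angular":[0,0,0]},{"dp":[0,0,-0.03],"angular":[0,0,0]},{"dp":[0,0,0],"angular":[0,0,0]}]'
```

```text
t: 7.85
tcp_pos: [0.4516, 0.1212, 0.0731]
tool_rot: [0.989, 0.145, 0.0, 0.0]
force: [0.0, -0.2, -3.6]
finger_gap: 0.613
gripper_force: 42.6
t: 8.25
tcp_pos: [0.4513, 0.1212, 0.0701]
tool_rot: [0.989, 0.145, -0.0, -0.0]
force: [-0.7, -0.1, -3.4]
finger_gap: 0.613
gripper_force: 42.6
```

```bash
python3 -m crank '[{"dp":[0,0,-0.02],"angular":[0,0,0]},{"dp":[0,0,-0.02],"angular":[0,0,0]},{"dp":[0,0,0],"angular":[0,0,0]}]'; python3 -m crank '[{"dp":[0,0,-0.02],"angular":[0,0,0]},{"dp":[0,0,0],"angular":[0,0,0]}]'
```

```text
t: 8.55
tcp_pos: [0.4514, 0.1212, 0.0693]
tool_rot: [0.989, 0.145, 0.0, 0.0]
force: [-0.7, -0.5, 2.2]
finger_gap: 0.609
gripper_force: 43.1
t: 8.75
tcp_pos: [0.4514, 0.1212, 0.0693]
tool_rot: [0.989, 0.145, 0.0, 0.0]
force: [-1.1, 0.7, 9.2]
finger_gap: 0.614
gripper_force: 43.8
```

Contact with the floor is confirmed. Release, retreat, and go to the medium bottle.

```bash
python3 -m crank '[{"dp":[0,0,0],"angular":[0,0,0]},{"dp":[0,0,0],"angular":[0,0,0]},{"dp":[0,0,0],"angular":[0,0,0]},{"dp":[0,0,0],"angular":[0,0,0]},{"dp":[0,0,0],"angular":[0,0,0]},{"dp":[0,0,0],"angular":[0,0,0]},{"dp":[0,0,0],"angular":[0,0,0]},{"dp":[0,0,0],"angular":[0,0,0]},{"dp":[0,0,0.1],"angular":[0,0,0]},{"dp":[0,0,0.3],"angular":[0,0,0]},{"dp":[0,0,0.7],"angular":[0,0,0]},{"dp":[0,0,0.9],"angular":[0,0,0]},{"dp":[0,0,0.9],"angular":[0,0,0]},{"dp":[0,0,0.9],"angular":[0,0,0]},{"dp":[0,0,0.7],"angular":[0,0,0]}]' 0; python3 -m crank '[{"dp":[0,-0.4,0],"angular":[0,0,0]},{"dp":[0,-0.8,0],"angular":[0,0,0]},{"dp":[0,-0.9,0],"angular":[0,0,0]},{"dp":[0,-0.9,0],"angular":[0,0,0]},{"dp":[-0.1,-0.9,0],"angular":[0,0,0]},{"dp":[-0.1,-0.9,0],"angular":[0,0,0]},{"dp":[-0.1,-0.9,0],"angular":[0,0,0]},{"dp":[0,-0.8,0],"angular":[0,0,0]},{"dp":[0,-0.5,0],"angular":[0,0,0]},{"dp":[0,-0.2,0],"angular":[0,0,0]},{"dp":[0,0,0],"angular":[0,0,0]},{"dp":[0,0,0],"angular":[0,0,0]}]'
python3 - <<'E'
from station import sense, vision
from h import *; import cv2
s=vision.snapshot("scene"); t=vision.snapshot("top");p=sense()["tcp_pos"]; S=cloud(s);P=cloud(t)
print(cyl(S,np.array([.4515,.12]),.027,.035,.075),"capz",S[(np.hypot(S[...,0]-.4515,S[...,1]-.12)<.03)&(S[...,2]<.14)][:,2].max())
print("M",cyl(S,np.array([.4425,-.096]),.021,.015,.06),p)
cv2.imwrite("pics/s3.png",s["image"])
E
```

```text
t: 10.25
tcp_pos: [0.4515, 0.1212, 0.2056]
tool_rot: [0.989, 0.145, 0.001, 0.0]
force: [-0.1, -0.9, -0.5]
finger_gap: 1.0
gripper_force: 0.0
t: 11.45
tcp_pos: [0.4417, -0.0943, 0.2031]
tool_rot: [0.989, 0.145, -0.0, -0.0]
force: [0.4, -0.6, -0.1]
finger_gap: 1.003
gripper_force: 0.0
(array([0.44955373, 0.12098396]), 297) capz 0.12252756737473114
M (array([ 0.44182737, -0.09652674]), 255) [ 0.44194578 -0.09400686  0.2031701 ]
```

View pics/s3.png

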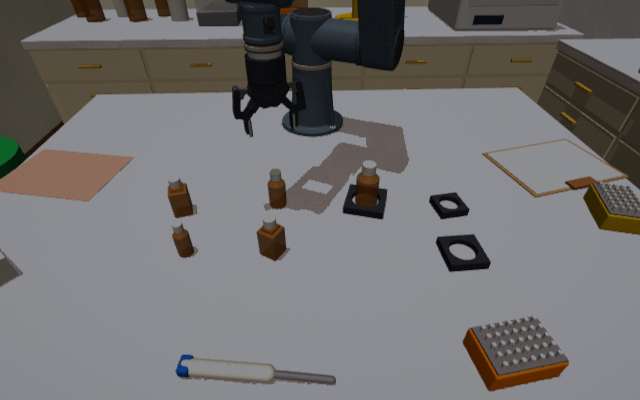

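The large bottle stands in its well at (367,187), with the others untouched. Grasping the medium bottle.

```bash
python3 -m crank '[{"dp":[0,-0.08,-0.4],"angular":[0,0,0]},{"dp":[0,0,-0.8],"angular":[0,0,0]},{"dp":[0,0,-0.8],"angular":[0,0,0]},{"dp":[0,0,-0.8],"angular":[0,0,0]},{"dp":[0,0,-0.7],"angular":[0,0,0]},{"dp":[0,0,-0.6],"angular":[0,0,0]},{"dp":[0,0,-0.5],"angular":[0,0,0]},{"dp":[0,0,-0.3],"angular":[0,0,0]},{"dp":[0,0,-0.2],"angular":[0,0,0]},{"dp":[0,0,0],"angular":[0,0,0]},{"dp":[0,0,0],"angular":[0,0,0]}]' && python3 -m crank '[{"dp":[0,0,0],"angular":[0,0,0]},{"dp":[0,0,0],"angular":[0,0,0]},{"dp":[0,0,0],"angular":[0,0,0]},{"dp":[0,0,0],"angular":[0,0,0]},{"dp":[0,0,0],"angular":[0,0,0]},{"dp":[0,0,0],"angular":[0,0,0]},{"dp":[0,0,0],"angular":[0,0,0]},{"dp":[0,0,0],"angular":[0,0,0]},{"dp":[0,0,0],"angular":[0,0,0]},{"dp":[0,0,0],"angular":[0,0,0]}]' 1 40
```

```text
t: 12.65
tcp_pos: [0.4426, -0.0972, 0.0507]
tool_rot: [0.989, 0.146, 0.0, 0.0]
force: [-0.1, 0.5, 0.5]
finger_gap: 0.999
gripper_force: 0.0
t: 13.65
tcp_pos: [0.4425, -0.0973, 0.0509]
tool_rot: [0.989, 0.145, 0.0, 0.0]
force: [-0.2, 1.0, 7.3]
finger_gap: 0.477
gripper_force: 40.0
```

```bash
python3 -m crank '[{"dp":[0,0,0.1],"angular":[0,0,0]},{"dp":[0,0,0.4],"angular":[0,0,0]},{"dp":[0,0,0.8],"angular":[0,0,0]},{"dp":[0,0,0.9],"angular":[0,0,0]},{"dp":[0,0,0.9],"angular":[0,0,0]},{"dp":[0,0,0.8],"angular":[0,0,0]},{"dp":[0.2,0.4,0.4],"angular":[0,0,0]},{"dp":[0.4,0.8,0],"angular":[0,0,0]},{"dp":[0.4,0.9,0],"angular":[0,0,0]},{"dp":[0.4,0.9,0],"angular":[0,0,0]},{"dp":[0.4,0.9,0],"angular":[0,0,0]},{"dp":[0.4,0.9,0],"angular":[0,0,0]},{"dp":[0.4,0.9,0],"angular":[0,0,0]},{"dp":[0.4,0.9,0],"angular":[0,0,0]},{"dp":[0.4,0.9,0],"angular":[0,0,0]}]'; python3 -m crank '[{"dp":[0.4,0.9,0],"angular":[0,0,0]},{"dp":[0.4,0.9,0],"angular":[0,0,0]},{"dp":[0.4,0.8,0],"angular":[0,0,0]},{"dp":[0.4,0.8,0],"angular":[0,0,0]},{"dp":[0.4,0.8,0],"angular":[0,0,0]},{"dp":[0.4,0.7,0],"angular":[0,0,0]},{"dp":[0.3,0.5,0],"angular":[0,0,0]},{"dp":[0.2,0.2,0],"angular":[0,0,0]},{"dp":[0,0,0],"angular":[0,0,0]},{"dp":[0,0,0],"angular":[0,0,0]},{"dp":[0,0,0],"angular":[0,0,0]}]'
cat > look.py <<'E'
import sys
from station import sense, vision
from h import *; import cv2
r,g=float(sys.argv[1]),float(sys.argv[2]); w=np.array(eval(sys.argv[3]))
s=vision.snapshot("scene"); p=sense()["tcp_pos"]; S=cloud(s)
c=[cyl(S,p[:2],r,p[2]-g+a,p[2]-g+b) for a,b in((.004,.015),(.01,.03))]
print(c,p); print("units to well",((w-c[1][0])/.03).round(2), "or by tcp",((w-p[:2])/.03).round(2),"down",((g+.006-p[2])/.03).round(2))
E
python3 look.py .021 .0509 .6315,.299
```

```text
t: 15.15
tcp_pos: [0.544, 0.1289, 0.1789]
tool_rot: [0.989, 0.145, -0.001, -0.0]
force: [0.4, -0.8, -1.0]
finger_gap: 0.48
gripper_force: 40.9
t: 16.25
tcp_pos: [0.6307, 0.2947, 0.1791]
tool_rot: [0.989, 0.145, -0.001, 0.0]
force: [0.5, 0.6, -1.5]
finger_gap: 0.475
gripper_force: 40.9
[(array([0.6300094 , 0.29496369]), 113), (array([0.63034344, 0.29498792]), 207)] [0.63082713 0.29474943 0.1792631 ]
units to well [0.04 0.13] or by tcp [0.02 0.14] down -4.08
```

```bash
python3 -m crank '[{"dp":[0.03,0.13,-0.2],"angular":[0,0,0]},{"dp":[0,0,-0.5],"angular":[0,0,0]},{"dp":[0,0,-0.7],"angular":[0,0,0]},{"dp":[0,0,-0.7],"angular":[0,0,0]},{"dp":[0,0,-0.6],"angular":[0,0,0]},{"dp":[0,0,-0.5],"angular":[0,0,0]},{"dp":[0,0,-0.4],"angular":[0,0,0]},{"dp":[0,0,-0.2],"angular":[0,0,0]},{"dp":[0,0,-0.1],"angular":[0,0,0]},{"dp":[0,0,0],"angular":[0,0,0]},{"dp":[0,0,0],"angular":[0,0,0]}]'; python3 -m crank '[{"dp":[0,0,-0.03],"angular":[0,0,0]},{"dp":[0,0,-0.03],"angular":[0,0,0]},{"dp":[0,0,-0.03],"angular":[0,0,0]},{"dp":[0,0,0],"angular":[0,0,0]},{"dp":[0,0,0],"angular":[0,0,0]}]'
```

```text
t: 17.4
tcp_pos: [0.6328, 0.2998, 0.0631]
tool_rot: [0.989, 0.145, 0.001, -0.0]
force: [-0.4, 0.3, -1.8]
finger_gap: 0.477
gripper_force: 40.8
t: 17.9
tcp_pos: [0.6322, 0.2996, 0.0596]
tool_rot: [0.989, 0.145, -0.0, 0.0]
force: [-0.4, 0.3, -1.7]
finger_gap: 0.477
gripper_force: 40.8
```

```bash
python3 -m crank '[{"dp":[0,0,-0.02],"angular":[0,0,0]},{"dp":[0,0,-0.02],"angular":[0,0,0]},{"dp":[0,0,-0.02],"angular":[0,0,0]},{"dp":[0,0,0],"angular":[0,0,0]}]'; python3 -m crank '[{"dp":[0,0,-0.02],"angular":[0,0,0]},{"dp":[0,0,0],"angular":[0,0,0]}]'
```

```text
t: 18.3
tcp_pos: [0.6321, 0.2996, 0.0576]
tool_rot: [0.989, 0.145, -0.0, 0.0]
force: [-0.1, -0.4, -0.8]
finger_gap: 0.477
gripper_force: 40.8
t: 18.5
tcp_pos: [0.6322, 0.2997, 0.0571]
tool_rot: [0.989, 0.145, -0.0, 0.0]
force: [-0.5, 0.4, -1.8]
finger_gap: 0.482
gripper_force: 40.8
```

```bash
python3 -m crank '[{"dp":[0,0,-0.02],"angular":[0,0,0]},{"dp":[0,0,0],"angular":[0,0,0]}]'; python3 -m crank '[{"dp":[0,0,-0.02],"angular":[0,0,0]},{"dp":[0,0,0],"angular":[0,0,0]}]'
```

```text
t: 18.7
tcp_pos: [0.6323, 0.2997, 0.057]
tool_rot: [0.989, 0.145, 0.0, 0.0]
force: [-1.0, -0.5, 0.3]
finger_gap: 0.477
gripper_force: 41.1
t: 18.9
tcp_pos: [0.6323, 0.2997, 0.057]
tool_rot: [0.989, 0.145, 0.0, -0.0]
force: [-1.9, -0.1, 5.6]
finger_gap: 0.476
gripper_force: 41.4
```

Seated. Release it and go to the small bottle.

```bash
python3 -m crank '[{"dp":[0,0,0],"angular":[0,0,0]},{"dp":[0,0,0],"angular":[0,0,0]},{"dp":[0,0,0],"angular":[0,0,0]},{"dp":[0,0,0],"angular":[0,0,0]},{"dp":[0,0,0],"angular":[0,0,0]},{"dp":[0,0,0],"angular":[0,0,0]},{"dp":[0,0,0],"angular":[0,0,0]},{"dp":[0,0,0],"angular":[0,0,0]},{"dp":[0,0,0.1],"angular":[0,0,0]},{"dp":[0,0,0.3],"angular":[0,0,0]},{"dp":[0,0,0.7],"angular":[0,0,0]},{"dp":[0,0,0.9],"angular":[0,0,0]},{"dp":[0,0,0.9],"angular":[0,0,0]},{"dp":[0,0,0.9],"angular":[0,0,0]},{"dp":[0,0,0.7],"angular":[0,0,0]}]' 0; python3 -m crank '[{"dp":[0,-0.4,0],"angular":[0,0,0]},{"dp":[0,-0.8,0],"angular":[0,0,0]},{"dp":[0,-0.9,0],"angular":[0,0,0]},{"dp":[0,-0.9,0],"angular":[0,0,0]},{"dp":[-0.1,-0.9,0],"angular":[0,0,0]},{"dp":[-0.1,-0.9,0],"angular":[0,0,0]},{"dp":[-0.1,-0.9,0],"angular":[0,0,0]},{"dp":[-0.1,-0.9,0],"angular":[0,0,0]},{"dp":[-0.1,-0.9,0],"angular":[0,0,0]},{"dp":[-0.1,-0.9,0],"angular":[0,0,0]},{"dp":[0,-0.9,0],"angular":[0,0,0]},{"dp":[0,-0.9,0],"angular":[0,0,0]},{"dp":[0,-0.9,0],"angular":[0,0,0]},{"dp":[0,-0.9,0],"angular":[0,0,0]},{"dp":[0,-0.9,0],"angular":[0,0,0]},{"dp":[-0.1,-0.9,0],"angular":[0,0,0]},{"dp":[-0.1,-0.9,0],"angular":[0,0,0]},{"dp":[-0.1,-0.9,0],"angular":[0,0,0]},{"dp":[-0.1,-0.9,0],"angular":[0,0,0]},{"dp":[-0.1,-0.9,0],"angular":[0,0,0]}]'; python3 -m crank '[{"dp":[0,-0.9,0],"angular":[0,0,0]},{"dp":[0,-0.8,0],"angular":[0,0,0]},{"dp":[0,-0.3,0],"angular":[0,0,0]},{"dp":[0,0,0],"angular":[0,0,0]},{"dp":[0,0,0],"angular":[0,0,0]}]'
python3 - <<'E'
from station import sense, vision
from h import *; import cv2
s=vision.snapshot("scene");p=sense()["tcp_pos"]; S=cloud(s)
print("Mwell",cyl(S,np.array([.6315,.299]),.021,.03,.065))
c=cyl(S,np.array([.5985,-.2845]),.016,.012,.05);print("S",c,p,"units",((c[0]-p[:2])/.03).round(2),((.040-p[2])/.03).round(2))
cv2.imwrite("pics/s4.png",s["image"])
E
```

```text
t: 20.4
tcp_pos: [0.6329, 0.2998, 0.194]
tool_rot: [0.989, 0.145, 0.002, -0.0]
force: [1.1, 0.5, -0.1]
finger_gap: 0.999
gripper_force: 0.0
t: 22.4
tcp_pos: [0.5977, -0.2238, 0.1899]
tool_rot: [0.989, 0.145, -0.001, -0.001]
force: [-0.2, 0.4, -0.7]
finger_gap: 1.001
gripper_force: 0.0
t: 22.9
tcp_pos: [0.5985, -0.2814, 0.1903]
tool_rot: [0.989, 0.145, -0.001, -0.001]
force: [-0.0, -0.1, -0.8]
finger_gap: 1.002
gripper_force: 0.0
Mwell (array([0.63186208, 0.30020283]), 287)
S (array([ 0.5983522 , -0.28485243]), 213) [ 0.59873011 -0.28096994  0.19055832] units [-0.01 -0.13] -5.02
```

View pics/s4.png

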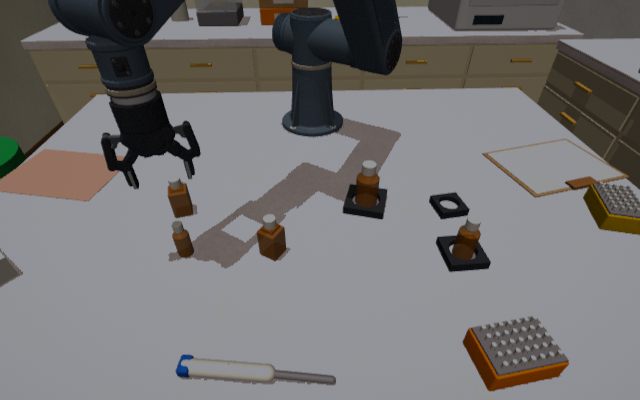

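Both placed bottles stand in their wells. The medium at (467,237) leans only from perspective, mirroring the small bottle at (182,242). Grasping the small one.

```bash
python3 -m crank '[{"dp":[-0.02,-0.11,-0.4],"angular":[0,0,0]},{"dp":[0,0,-0.8],"angular":[0,0,0]},{"dp":[0,0,-0.8],"angular":[0,0,0]},{"dp":[0,0,-0.8],"angular":[0,0,0]},{"dp":[0,0,-0.7],"angular":[0,0,0]},{"dp":[0,0,-0.6],"angular":[0,0,0]},{"dp":[0,0,-0.4],"angular":[0,0,0]},{"dp":[0,0,-0.3],"angular":[0,0,0]},{"dp":[0,0,-0.2],"angular":[0,0,0]},{"dp":[0,0,0],"angular":[0,0,0]},{"dp":[0,0,0],"angular":[0,0,0]}]' && python3 -m crank '[{"dp":[0,0,0],"angular":[0,0,0]},{"dp":[0,0,0],"angular":[0,0,0]},{"dp":[0,0,0],"angular":[0,0,0]},{"dp":[0,0,0],"angular":[0,0,0]},{"dp":[0,0,0],"angular":[0,0,0]},{"dp":[0,0,0],"angular":[0,0,0]},{"dp":[0,0,0],"angular":[0,0,0]},{"dp":[0,0,0],"angular":[0,0,0]},{"dp":[0,0,0],"angular":[0,0,0]},{"dp":[0,0,0],"angular":[0,0,0]},{"dp":[0,0,0],"angular":[0,0,0]}]' 1 40
```

```text
t: 24.05
tcp_pos: [0.599, -0.2859, 0.0416]
tool_rot: [0.989, 0.145, 0.0, 0.0]
force: [0.6, 0.2, 0.4]
finger_gap: 0.998
gripper_force: 0.0
t: 25.15
tcp_pos: [0.5988, -0.2857, 0.0415]
tool_rot: [0.989, 0.145, 0.0, 0.0]
force: [-0.4, 0.8, 5.8]
finger_gap: 0.364
gripper_force: 39.9
```

```bash
python3 -m crank '[{"dp":[0,0,0.1],"angular":[0,0,0]},{"dp":[0,0,0.4],"angular":[0,0,0]},{"dp":[0,0,0.8],"angular":[0,0,0]},{"dp":[0,0,0.9],"angular":[0,0,0]},{"dp":[0,0,0.9],"angular":[0,0,0]},{"dp":[0,0,0.9],"angular":[0,0,0]},{"dp":[0,0,0.8],"angular":[0,0,0]},{"dp":[0,0.2,0.3],"angular":[0,0,0]},{"dp":[0,0.4,0],"angular":[0,0,0]},{"dp":[0,0.7,0],"angular":[0,0,0]}]'; python3 -m crank '[{"dp":[-0.2,0.9,0],"angular":[0,0,0]},{"dp":[-0.2,0.9,0],"angular":[0,0,0]},{"dp":[-0.2,0.9,0],"angular":[0,0,0]},{"dp":[-0.2,0.9,0],"angular":[0,0,0]},{"dp":[-0.2,0.9,0],"angular":[0,0,0]},{"dp":[-0.2,0.9,0],"angular":[0,0,0]},{"dp":[-0.2,0.9,0],"angular":[0,0,0]},{"dp":[-0.2,0.9,0],"angular":[0,0,0]},{"dp":[-0.2,0.9,0],"angular":[0,0,0]},{"dp":[-0.2,0.9,0],"angular":[0,0,0]},{"dp":[-0.2,0.9,0],"angular":[0,0,0]},{"dp":[-0.2,0.9,0],"angular":[0,0,0]},{"dp":[-0.2,0.9,0],"angular":[0,0,0]},{"dp":[-0.2,0.9,0],"angular":[0,0,0]},{"dp":[-0.2,0.9,0],"angular":[0,0,0]},{"dp":[-0.2,0.9,0],"angular":[0,0,0]},{"dp":[-0.2,0.9,0],"angular":[0,0,0]},{"dp":[-0.2,0.9,0],"angular":[0,0,0]},{"dp":[-0.2,0.9,0],"angular":[0,0,0]},{"dp":[-0.2,0.9,0],"angular":[0,0,0]}]'; python3 -m crank '[{"dp":[0,0.5,0],"angular":[0,0,0]},{"dp":[0,0.3,0],"angular":[0,0,0]},{"dp":[0,0,0],"angular":[0,0,0]},{"dp":[0,0,0],"angular":[0,0,0]},{"dp":[0,0,0],"angular":[0,0,0]}]'; python3 look.py .016 .0415 .4773,.3195
```

```text
t: 26.15
tcp_pos: [0.5979, -0.2459, 0.193]
tool_rot: [0.989, 0.145, -0.001, -0.001]
force: [-0.4, 0.5, -1.1]
finger_gap: 0.361
gripper_force: 39.7
t: 28.15
tcp_pos: [0.4753, 0.295, 0.1921]
tool_rot: [0.989, 0.146, -0.002, 0.0]
force: [0.6, -0.9, -1.2]
finger_gap: 0.361
gripper_force: 39.7
t: 28.65
tcp_pos: [0.4787, 0.3163, 0.1938]
tool_rot: [0.989, 0.145, -0.0, 0.0]
force: [-0.8, -0.0, -1.1]
finger_gap: 0.361
gripper_force: 39.7
[(array([0.47883587, 0.31670928]), 66), (array([0.47874056, 0.31619027]), 128)] [0.47884805 0.31631635 0.19393842]
units to well [-0.05  0.11] or by tcp [-0.05  0.11] down -4.88
```

```bash
python3 -m crank '[{"dp":[-0.05,0.11,-0.2],"angular":[0,0,0]},{"dp":[0,0,-0.5],"angular":[0,0,0]},{"dp":[0,0,-0.7],"angular":[0,0,0]},{"dp":[0,0,-0.7],"angular":[0,0,0]},{"dp":[0,0,-0.7],"angular":[0,0,0]},{"dp":[0,0,-0.6],"angular":[0,0,0]},{"dp":[0,0,-0.5],"angular":[0,0,0]},{"dp":[0,0,-0.4],"angular":[0,0,0]},{"dp":[0,0,-0.2],"angular":[0,0,0]},{"dp":[0,0,-0.1],"angular":[0,0,0]},{"dp":[0,0,-0.05],"angular":[0,0,0]},{"dp":[0,0,0],"angular":[0,0,0]},{"dp":[0,0,0],"angular":[0,0,0]}]'; python3 -m crank '[{"dp":[0,0,-0.03],"angular":[0,0,0]},{"dp":[0,0,-0.03],"angular":[0,0,0]},{"dp":[0,0,-0.03],"angular":[0,0,0]},{"dp":[0,0,-0.02],"angular":[0,0,0]},{"dp":[0,0,0],"angular":[0,0,0]},{"dp":[0,0,0],"angular":[0,0,0]}]'
```

```text
t: 30.0
tcp_pos: [0.4775, 0.3209, 0.0551]
tool_rot: [0.989, 0.145, 0.001, -0.0]
force: [0.6, 0.4, -0.8]
finger_gap: 0.362
gripper_force: 39.7
t: 30.6
tcp_pos: [0.4771, 0.3206, 0.0512]
tool_rot: [0.989, 0.145, -0.0, 0.0]
force: [-0.9, -0.7, -1.0]
finger_gap: 0.36
gripper_force: 39.7
```

```bash
python3 -m crank '[{"dp":[0,0,-0.03],"angular":[0,0,0]},{"dp":[0,0,-0.03],"angular":[0,0,0]},{"dp":[0,0,-0.02],"angular":[0,0,0]},{"dp":[0,0,-0.02],"angular":[0,0,0]},{"dp":[0,0,0],"angular":[0,0,0]},{"dp":[0,0,0],"angular":[0,0,0]}]'; python3 -m crank '[{"dp":[0,0,-0.02],"angular":[0,0,0]},{"dp":[0,0,0],"angular":[0,0,0]}]'
```

```text
t: 31.2
tcp_pos: [0.4771, 0.3206, 0.0482]
tool_rot: [0.989, 0.145, -0.0, 0.0]
force: [0.3, 0.3, 0.2]
finger_gap: 0.361
gripper_force: 39.7
t: 31.4
tcp_pos: [0.4771, 0.3207, 0.0476]
tool_rot: [0.989, 0.145, 0.0, -0.0]
force: [-0.4, 0.5, -0.6]
finger_gap: 0.364
gripper_force: 39.7
```

```bash
python3 -m crank '[{"dp":[0,0,-0.02],"angular":[0,0,0]},{"dp":[0,0,0],"angular":[0,0,0]}]'; python3 -m crank '[{"dp":[0,0,-0.02],"angular":[0,0,0]},{"dp":[0,0,0],"angular":[0,0,0]}]'
```

```text
t: 31.6
tcp_pos: [0.4772, 0.3207, 0.0475]
tool_rot: [0.989, 0.145, 0.0, -0.0]
force: [-1.1, -0.1, 3.3]
finger_gap: 0.359
gripper_force: 40.1
t: 31.8
tcp_pos: [0.4772, 0.3207, 0.0475]
tool_rot: [0.989, 0.145, 0.0, -0.0]
force: [-1.3, 0.1, 7.3]
finger_gap: 0.361
gripper_force: 40.5
```

Seated. Release, retreat and check.

```bash
python3 -m crank '[{"dp":[0,0,0],"angular":[0,0,0]},{"dp":[0,0,0],"angular":[0,0,0]},{"dp":[0,0,0],"angular":[0,0,0]},{"dp":[0,0,0],"angular":[0,0,0]},{"dp":[0,0,0],"angular":[0,0,0]},{"dp":[0,0,0],"angular":[0,0,0]},{"dp":[0,0,0],"angular":[0,0,0]},{"dp":[0,0,0],"angular":[0,0,0]},{"dp":[0,0,0],"angular":[0,0,0]},{"dp":[0,0,0.1],"angular":[0,0,0]},{"dp":[0,0,0.3],"angular":[0,0,0]},{"dp":[0,0,0.7],"angular":[0,0,0]},{"dp":[0,0,0.9],"angular":[0,0,0]},{"dp":[0,0,0.9],"angular":[0,0,0]},{"dp":[0,0,0.9],"angular":[0,0,0]},{"dp":[0,0,0.9],"angular":[0,0,0]},{"dp":[0,0,0.5],"angular":[0,0,0]},{"dp":[0,0,0],"angular":[0,0,0]},{"dp":[0,0,0],"angular":[0,0,0]}]' 0
python3 - <<'E'
from station import vision
from h import *; import cv2
s=vision.snapshot("scene"); S=cloud(s)
for w,r,b,h in(((.4515,.12),.027,.075,.118),((.6315,.299),.021,.065,.104),((.4775,.3195),.016,.055,.09)):
    w=np.array(w);Q=S[(np.hypot(*(S[...,:2]-w).transpose(2,0,1))<.03)&(S[...,2]<h+.03)]
    print(cyl(S,w,r,.03,b),"top",np.percentile(Q[:,2],98).round(4),h)
for w in((.6047,-.0989),(.4615,-.3232)):
    Q=S[(np.hypot(*(S[...,:2]-np.array(w)).transpose(2,0,1))<.025)&(S[...,2]>.09)];print(Q.mean(0))
cv2.imwrite("pics/s5.png",s["image"])
E
```

```text
t: 33.7
tcp_pos: [0.4769, 0.3206, 0.2027]
tool_rot: [0.989, 0.145, 0.0, -0.0]
force: [-0.3, 0.0, -0.2]
finger_gap: 0.998
gripper_force: 0.0
(array([0.44976178, 0.12102777]), 340) top 0.1207 0.118
(array([0.63197804, 0.30003207]), 284) top 0.1062 0.104
(array([0.47695945, 0.320906  ]), 117) top 0.0925 0.09
[ 0.60933883 -0.09840022  0.09792147]
[ 0.46560899 -0.32239231  0.09773971]
```

View pics/s5.png

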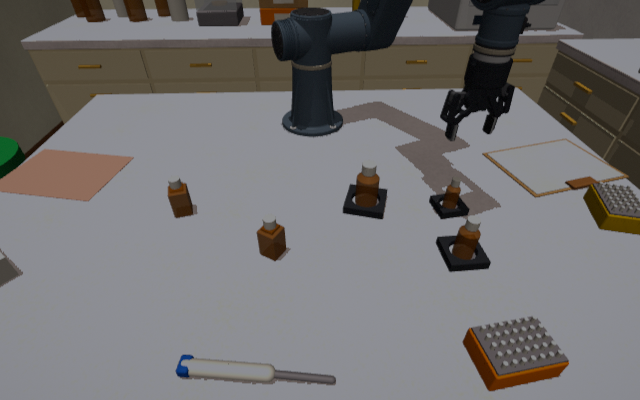

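All three bottles stand in their wells at (367,187), (467,240) and (452,197). The square bottles are unmoved at (180,198) and (271,238), and the gripper is clear of everything.

```bash
python3 -c "
from station import order; print(order.sign_off())"
```

```text
the job is handed in; nothing more can be done
None
```

The job is handed in at about 34 s: the large, medium and small round bottles were set down upright in that order, each in its matching well, and the two square bottles were left where they stood.

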